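# Uncap the light port of the microscope's light base

## Task

Take the black bayonet cap off the light port of the white microscope light base: turn its lever anticlockwise (seen from above) until it meets its stop, with the cap still sitting in the collar, and only then lift it out. Set the cap down gently in the shallow steel tray, lying flat on the tray's floor with its grip bar up, and let go. Leave the bottle, the jar and the glass dish where they are.

Things in the scene. Friction and masses are not known exactly. Their poses are not given: they have to be found in the camera images.
- light_base: White low housing, fixed, 210 x 220 mm, 60 mm high (x, y, z of its frame); origin at the centre of its underside. An aluminium bayonet collar (outer diameter 100 mm) stands on the middle of its top. The cap is locked while its lever points 60 to 75 degrees clockwise (from above) of the housing's +x axis, and free when it points along +x (within 9 degrees; open stop at about +3).
- port (a point): Centre of the collar at the level of the housing's top, 60 mm above the bench, where the seated cap's origin lies; axes as the housing's. The collar's rim is 12.5 mm higher. Its lips hold down the cap's two lugs except at two slots, towards +y and -y.
- cap: Black plastic bayonet cap, loose, about 120 g. Origin at the centre of its flat underside, z up along the turning axis, +x towards its lever. Disc 60 mm in diameter, 22 mm thick; at its foot two lugs, 5 mm high, reach 37 mm from the axis towards +y and -y. Lever 12 mm wide, 15 to 22 mm above the underside, runs along +x to 90 mm from the axis.
- cap_grip (a point): Point on the cap's turning axis, 45 mm above its underside, in the grip bar: 50 mm long along the cap's x, 12 mm wide (y), from 22 to 53 mm above the underside.
- cap_post (a point): Point on the axis of the upright round post near the lever's end: 10 mm in diameter, 83 mm from the cap's turning axis, top 42 mm above the cap's underside; this point lies 35 mm above it.
- tray: Shallow open steel tray, loose, 0.7 kg, 220 x 170 mm outside (x, y of its frame), 20 mm high, walls and floor 5 mm thick. Origin at the centre of its underside.
- bottle: Small amber glass bottle with a white cap, 48 mm in diameter, 85 mm high; origin at the centre of its underside. Bystander.
- dish: Open glass Petri dish, 90 mm in diameter, 15 mm high; origin at the centre of its underside. Bystander.
- jar: Clear plastic jar with a white lid, 60 mm in diameter, 60 mm high; origin at the centre of its underside. Bystander.
Mind the look-alikes: they are no part of the job. Of the things like the cap, leave any that is pink, purple or red; of the rest the larger one is meant.

How it is judged:
On the way, in this order (a step that is already met when the one before it is completed fails the run):
1. the lever is turned to the open stop while the cap still sits in the collar (angle between the x axis of cap and the x axis of light_base, either way round below 0.16 rad and z of cap in the frame of light_base below 0.066 m and horizontal distance between cap and light_base below 0.006 m), for 0.2 s.
2. the cap is lifted clear of the collar, upright, over the light base (z of cap in the frame of light_base above 0.078 m and angle between cap's own z axis and vertical below 0.4 rad), for 0.05 s.
At the end, for the whole second after the job is handed in: The cap lies flat (within 0.08 rad, grip bar up) on the floor of the tray (underside within 5 mm of the floor), its centre and its post within the tray's outline, at rest and released; the tray stands level on the bench; bottle, dish and jar are within 30 mm of where they stood (z of cap in the frame of tray between 0.001 and 0.01 m and angle between cap's own z axis and vertical below 0.08 rad and x of cap in the frame of tray between -0.11 and 0.11 m and y of cap in the frame of tray between -0.085 and 0.085 m and x of cap_post in the frame of tray between -0.11 and 0.11 m and y of cap_post in the frame of tray between -0.085 and 0.085 m and angle between tray's own z axis and vertical below 0.05 rad and height (world z) of tray below 0.008 m and linear speed of cap below 0.02 m/s and distance of each of bottle, dish, jar from where it was at the start of the episode below 0.03 m); the robot touches nothing.
It fails at once if the bottle, the dish or the jar is pushed more than 30 mm or tipped over (distance of any of bottle, dish, jar from where it was at the start of the episode above 0.03 m or angle between any of bottle, dish, jar's own z axis and vertical above 0.5 rad).
It fails at once if the cap is dropped or thrown into the tray (faster than 0.6 m/s within 30 mm of the floor of the tray) (z of cap in the frame of tray below 0.035 m and x of cap in the frame of tray between -0.11 and 0.11 m and y of cap in the frame of tray between -0.085 and 0.085 m and linear speed of cap above 0.6 m/s).
It also fails if it takes over 56 s, if anything falls off the work surface, if the arm or the gripper's body presses on something with over 40 N, if the wrist force passes 120 N, or if a joint passes its speed limit or range.

## Robot

A 6-joint arm with a two-finger parallel gripper is mounted at the origin on the work surface. World frame = base frame: x ahead of the robot, y to its left, z up, the work surface at z = 0. Lengths are in m, angles in rad, forces in N, time in s.
With the tool pointing down it reaches from about 0.375 to 0.975 m from the base axis. Payload 3.8 kg.
Tool frame: the origin (TCP) lies midway between the tips of the shut fingers; the grasp point (between the pads) lies 19 mm behind it; z points along the fingers, y is the line along which they close (so a half turn about z gives the same grasp; the last joint's range is limited). The gripper opens to 88 mm and grips with 3 to 60 N. Pads are 18 mm wide; open, the fingers measure 123 mm over their backs; the gripper's body (75 mm by 187 mm) begins 45 mm behind the grasp point.
Start: joints at [-1.329, 0.264, 1.604, -0, 1.274, -0.037], TCP at [0.186, -0.649, 0.239] pointing down, gripper open.
Joint ranges: [-2.63, 2.63], [-0.94, 2.18], [0.31, 2.57], [-1.31, 4.45], [0, 2.66], [-2.55, 2.55]. Speed limits (rad/s): [2.57, 2.57, 3.14, 3.14, 3.14, 3.14].

## Interface

Orientations are given as a rotation vector (axis times angle).
In Python, from cell import manip, inverse_kinematics, cams, order gives the robot as it stands. Calls block until the motion is done:
- manip.move_pose(position, orientation): joint-space move of the TCP to a pose.
- manip.move_linear(position, rate=0.15, rot=None): straight line of the TCP; rot=None keeps the orientation; rate is the mean speed in m/s.
- manip.set_joints(angles): joint-space move.
- manip.set_gripper(opening, force=None): finger opening in m; force is the grip in N (None keeps the last); returns when the fingers have stopped.
- manip.dwell(seconds).
- inverse_kinematics(position, orientation): joint angles nearest the present ones, or None.
- manip.state(): the state.
- cams.capture(name): name is "scene" or "top"; returns a dict with "image" (420x560x3 uint8, blue, green, red), "z_map" (420x560 float32, m along the optical axis (not along the pixel's ray), 0 where there is no reading), "intrinsics" (3x3 intrinsics, pixels), "position" and "orientation" of the camera in the world. Camera axes: x right, y down, z forward; pixel columns grow to the right and rows downward; lengths in m; the calibration is good to about 2 mm. A picture is of the moment at which its call begins.
A pose or a line that the arm cannot do raises manip.IKError and nothing moves.
- order.close_job(): hands the job in; it is judged then, once.
The state is a dict: "clock": time; "joint_pos": joint angles; "joint_velocities": joint speeds; "tau": joint torques, N m; "tool_pos": TCP position; "tcp_rot": TCP orientation; "contact_force": force on the tool from outside, world axes, zero at the start; "moment": the same for the moment, N m; "gripper_width": finger opening in m; "grasp_force": force on a finger pad.
Only numpy, scipy, OpenCV 4.12 (cv2) and the standard library are available. Lean on these libraries where they do the work, as an engineer would, in place of code of your own. Each camera call takes 0.05 s, during which the arm holds its last target. There are 200 camera calls.

## Working session

There is one attempt and no reset: what is moved stays moved. The work goes in short steps, each a Python script; the robot and the scene stay as the last script left them, time stands still between calls to the robot, and variables do not carry over. Pictures are saved under pics/ and viewed, at most 10 in all, crops included, and the job is handed in when it is done.

```bash
mkdir -p pics
cat > h.py <<'E'
import numpy as np, cv2
from scipy.spatial.transform import Rotation as R
from cell import manip, inverse_kinematics, cams, order
def cloud(c):
    z=c["z_map"];K=np.array(c["intrinsics"]);v,u=np.mgrid[:z.shape[0],:z.shape[1]]
    P=np.stack([(u-K[0,2])/K[0,0]*z,(v-K[1,2])/K[1,1]*z,z],-1)
    o=np.array(c["orientation"],float)
    M=o if o.shape==(3,3) else R.from_rotvec(o).as_matrix()
    W=P@M.T+np.array(c["position"]);W[z==0]=np.nan
    return W
E
python3 - <<'E'
from h import *
for n in("top","scene"):
    c=cams.capture(n);cv2.imwrite(f"pics/{n}0.png",c["image"]);np.save(f"{n}.npy",cloud(c));print(n,c["position"],c["orientation"],c["intrinsics"])
s=manip.state();print(s)
E
```

```text
top [ 0.41292415 -0.09543951  1.23572796] [-2.21186683  2.17418047 -0.11948526] [[487.07225653   0.         285.93887362]
 [  0.         487.07225653 203.81418611]
 [  0.           0.           1.        ]]
scene [1.04483119 0.26714235 0.77836076] [-1.18947492 -2.35204458  0.9415722 ] [[426.39987628   0.         272.20469442]
 [  0.         426.39987628 202.6671088 ]
 [  0.           0.           1.        ]]
{'clock': 0.1, 'joint_pos': array([-1.32889056e+00,  2.64678476e-01,  1.60523587e+00,  1.83487817e-05,
        1.27374571e+00, -3.69139442e-02]), 'joint_velocities': array([ 0.00062516, -0.00153331, -0.00346921,  0.00068713, -0.00014991,
       -0.00057104]), 'tau': array([ 9.66496409e-04, -5.03617501e+01, -3.58070970e+01,  7.30468752e-02,
        2.32960435e-02, -4.91393166e-05]), 'tool_pos': array([ 0.18561136, -0.64829394,  0.23751294]), 'tcp_rot': array([-3.10907626e+00, -4.36257296e-01,  3.04662859e-04]), 'contact_force': array([0.47209931, 0.41310651, 0.41360812]), 'moment': array([ 0.02596085, -0.02184895, -0.04000523]), 'grasp_force': 0.0, 'gripper_width': 0.08796839174570373}
```

View pics/top0.png

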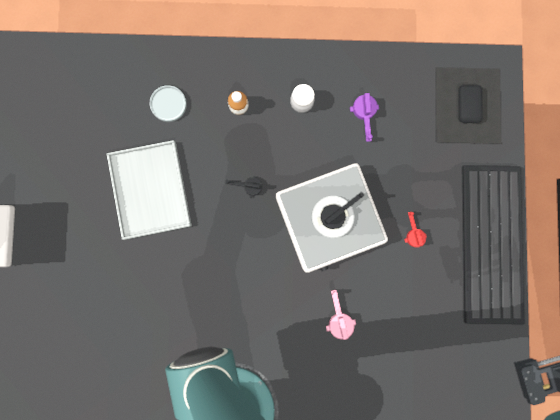

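View pics/scene0.png

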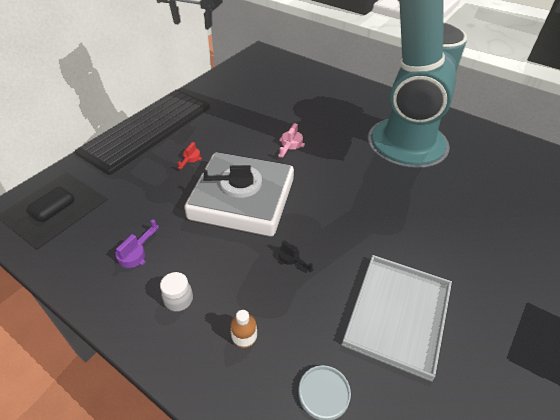

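The top view shows the target cap in the base at (333,216), with its lever pointing to about (362,196). A smaller black look-alike sits at (255,186), and the tray is at (149,190). Next I'll measure these from the depth data.

```bash
cat > meas.py <<'E'
from h import *
def rect(m,W):
    p=W[m][:,:2].astype(np.float32);r=cv2.minAreaRect(p);return r
def comp(m,seed):
    n,l=cv2.connectedComponents(m.astype(np.uint8));return l==l[seed[1],seed[0]]
def go(W):
    Z=W[...,2]
    hm=comp((Z>.04)&(Z<.066),(300,200)); print("house",rect(hm,W),np.nanmedian(Z[hm]))
    win=np.zeros_like(hm);win[150:260,280:385]=1
    ring=win&(Z>.068)&(Z<.0755);p=W[ring][:,:2].astype(np.float32);print("ring",cv2.minEnclosingCircle(p),len(p))
    bar=win&(Z>.108);print("bar",rect(bar,W),np.nanmedian(Z[bar]),bar.sum())
    lev=win&(Z>.077)&(Z<.105);q=W[lev];print("lev",lev.sum());
    tw=np.zeros_like(hm);tw[130:250,95:200]=1
    t=tw&(Z>.014)&(Z<.03);print("tray",rect(t,W),t.sum())
E
python3 - <<'E'
from meas import *
W=np.load("top.npy");go(W)
im=cv2.imread("pics/top0.png")
for n,(x,y,w,h) in dict(b=(270,155,125,125)).items():
    cv2.imwrite(f"pics/crop_{n}.png",cv2.resize(im[y:y+h,x:x+w],None,fx=4.6,fy=4.6,interpolation=cv2.INTER_CUBIC))
for u,v in [(238,98),(303,92),(168,103),(333,216),(345,206),(360,196),(362,194),(150,190)]:print((u,v),W[v,u].round(3))
Z=W[...,2]; 
for r in range(186,232,2):print(r,*[f"{int(z*1e3) if z==z else -1:4d}" for z in Z[r,314:374:2]])
E
```

```text
house ((0.47707945108413696, -0.239812970161438), (0.21788722276687622, 0.22035667300224304), 21.607879638671875) 0.05872204732929087
ring ((0.4802539646625519, -0.23827016353607178), 0.049952276051044464) 670
bar ((0.4805103838443756, -0.2381274551153183), (0.011834761127829552, 0.04961946979165077), 38.26727294921875) 0.11205795249901007 110
lev 492
tray ((0.5436339974403381, 0.21791180968284607), (0.22061429917812347, 0.171735942363739), 12.680699348449707) 695
(238, 98) [ 0.761 -0.007  0.081]
(303, 92) [ 0.788 -0.165  0.056]
(168, 103) [ 0.768  0.179 -0.   ]
(333, 216) [ 0.478 -0.236  0.111]
(345, 206) [ 0.504 -0.267  0.083]
(360, 196) [ 0.528 -0.301  0.094]
(362, 194) [ 0.532 -0.305  0.102]
(150, 190) [0.542 0.216 0.001]
186   58   62   57   61   60   60   56   62   57   62   61   58   54   61   58   59   57   58   60   61   56   59   53   63   60   56   49    2   -1    0
188   59   59   58   61   61   58   58   59   59   54   57   59   58   67   60   56   58   62   61   61   59   59   59   57   59   57   49    1   -1   -2
190   59   57   59   61   58   60   58   59   60   60   
[... 2477 characters left out ...]
  79   81   72   72   73   73   71   55   55   55   60   62   60   58   58   56   56
224   68   71   74   65   60   81   83   77   78   85   78   80   83   81   58   74   71   70   72   61   63   61   58   62   57   59   57   62   59   57
226   71   70   73   67   72   59   78   83   79   79   78   78   78   67   72   67   71   67   70   59   59   59   57   60   57   59   63   61   57   57
228   61   68   70   73   69   71   73   59   76   82   80   61   72   74   70   73   66   71   55   56   57   60   60   61   59   57   57   60   62   59
230   61   61   70   70   67   72   73   71   70   70   74   71   72   70   71   67   71   58   60   61   58   61   58   61   59   59   62   60   62   59
```

View pics/crop_b.png

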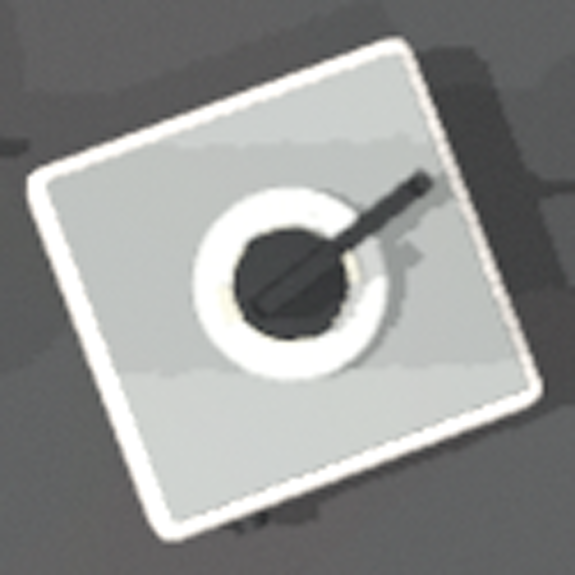

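The crop confirms the bar and lever run from (265,305) to (425,180), which is about -52° in the world. The housing yaw is about 21.6°, so the lever has to turn to about +24.6°. Before moving I'll check the J6 range.

```bash
cat >> h.py <<'E'
def ori(deg):
    a=np.radians(deg);c,s=np.cos(a),np.sin(a)
    return R.from_matrix(np.array([[c,s,0],[s,-c,0],[0,0,-1]])).as_rotvec()
C=np.array([.4803,-.2383]); T=np.array([.5436,.2179]); TY=12.7
E
python3 - <<'E'
from h import *
for o in (0,180):
    for p,z,a in ((C,.086,-52),(C,.086,24.6),(T,.031,TY)):
        q=inverse_kinematics(np.r_[p,z],ori(a+o));print(o,a,None if q is None else np.round(q,2))
E
```

```text
0 -52 [-0.51  0.15  2.04 -0.    0.95  1.97]
0 24.6 [-0.51  0.15  2.04 -0.    0.95  0.63]
0 12.7 [ 0.34  0.31  1.97 -0.    0.86  1.69]
180 -52 [-0.51  0.15  2.04 -0.    0.95 -1.17]
180 24.6 [-0.51  0.15  2.04 -0.    0.95 -2.51]
180 12.7 [ 0.34  0.31  1.97 -0.    0.86 -1.45]
```

Run:
```python
from h import *
manip.set_gripper(.045)
manip.move_pose(np.r_[C,.19],ori(-52))
manip.move_linear(np.r_[C,.0875],rate=.1)
f0=manip.state()["contact_force"];print(f0)
manip.set_gripper(0,force=50)
s=manip.state();print(s["clock"],s["gripper_width"],s["grasp_force"],s["tool_pos"],s["contact_force"],s["moment"])
q=np.array(s["joint_pos"])
q=inverse_kinematics(s["tool_pos"],ori(-52))
for a in (-48,-40,-30):
    manip.set_joints(inverse_kinematics(np.r_[C,.0875],ori(a)))
    s=manip.state();print(a,s["clock"],s["contact_force"].round(1),s["moment"].round(2),s["gripper_width"],s["joint_pos"][5])
```

```text
[1.03169752 0.34464215 0.16222758]
4.4917 0.01137123057985781 50.00007966533303 [ 0.48027347 -0.23841564  0.08767721] [-0.89934606  0.71970798  1.66955409] [0.02185895 0.14745823 0.02488975]
-48 4.7417 [ 0.2 -0.6  2.9] [0.02 0.11 0.02] 0.011504487745495643 1.903194766219735
-40 5.0 [0.  0.9 2.2] [ 0.05 -0.03  0.02] 0.01166426627550132 1.7663249262287406
-30 5.2917 [0.6 0.9 3. ] [ 0.1  -0.03  0.02] 0.011662716399774535 1.593377752819293
```

Run:
```python
from h import *
for a in (-15,0,12,17,20,22,24,26):
    manip.set_joints(inverse_kinematics(np.r_[C,.0875],ori(a)))
    s=manip.state();print(a,s["clock"],s["contact_force"].round(1),s["moment"].round(2),round(s["gripper_width"],4))
    if abs(s["moment"][2])>1.5: break
manip.dwell(.3)
c=cams.capture("top");cv2.imwrite("pics/t1.png",cv2.resize(c["image"][140:290,250:420],None,fx=4,fy=4,interpolation=2))
c=cams.capture("scene");cv2.imwrite("pics/s1.png",cv2.resize(c["image"][90:240,150:330],None,fx=4,fy=4,interpolation=2))
```

```text
-15 5.65 [-0.7  0.3  2.9] [ 0.06 -0.01  0.06] 0.0116
0 6.0083 [ 0.  -0.6  3.6] [-0.02 -0.01  0.08] 0.0116
12 6.325 [0.4 1.5 3.2] [0.07 0.02 0.07] 0.0119
17 6.575 [-0.2 -0.   4.4] [-0.01 -0.    0.03] 0.0113
20 6.825 [0.6 0.4 4.6] [-0.02 -0.02  0.07] 0.0118
22 7.075 [ 0.1 -0.   5.6] [ 0.02 -0.01  0.06] 0.0116
24 7.325 [-1.3 -1.4  5.2] [-0.13  0.17 -0.09] 0.0115
26 7.575 [-2.9 -2.3  7.2] [-0.39  0.43 -0.28] 0.0115
```

View pics/s1.png

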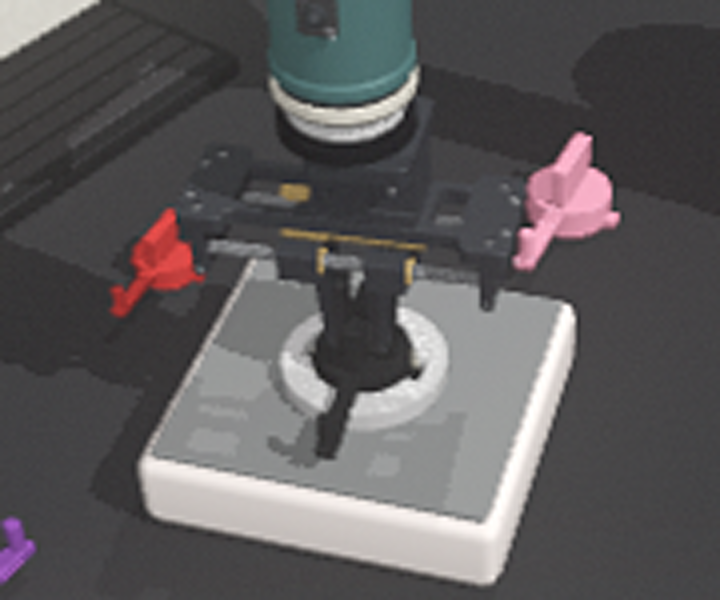

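View pics/t1.png

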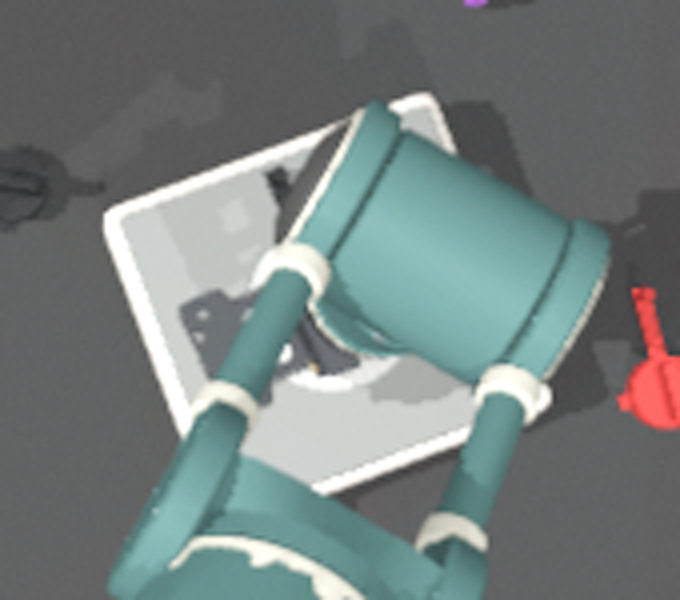

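The lever now points along the housing's +x: its tip is at (325,455) in the scene crop, and the collar slots line up with the lugs. The moment rose at 24–26°, so it's on the stop. I'll ease back slightly and lift while watching the force.

Run:
```python
from h import *
manip.move_pose(np.r_[C,.0875],ori(24.3)); manip.dwell(.4)
for z in (.090,.094,.099,.105,.115,.13,.20):
    manip.move_linear(np.r_[C,z],rate=.05 if z<.13 else .12)
    s=manip.state();print(z,s["clock"],s["contact_force"].round(1),s["moment"].round(2),round(s["gripper_width"],4),s["tool_pos"][2].round(4))
    if np.abs(s["contact_force"]).max()>25: break
c=cams.capture("scene");cv2.imwrite("pics/s2.png",cv2.resize(c["image"][50:240,130:360],None,fx=3,fy=3,interpolation=2))
```

```text
0.09 8.875 [-0.1  0.2 -1.3] [-0.12  0.11 -0.06] 0.0113 0.0891
0.094 9.125 [-1.6  0.1 -1.1] [-0.05  0.39 -0.08] 0.0112 0.0937
0.099 9.375 [0.7 0.2 0.3] [-0.08  0.03 -0.  ] 0.0113 0.0998
0.105 9.6417 [-0.1  0.2 -2.2] [0.01 0.   0.03] 0.0114 0.1057
0.115 9.9917 [ 0.8  0.3 -1. ] [ 0.01  0.01 -0.01] 0.0118 0.1157
0.13 10.2667 [-0.  -0.5 -2.1] [-0.05  0.04 -0.02] 0.0113 0.1308
0.2 11.0 [-0.2  1.  -1.3] [-0.03 -0.03  0.05] 0.0119 0.1992
```

View pics/s2.png

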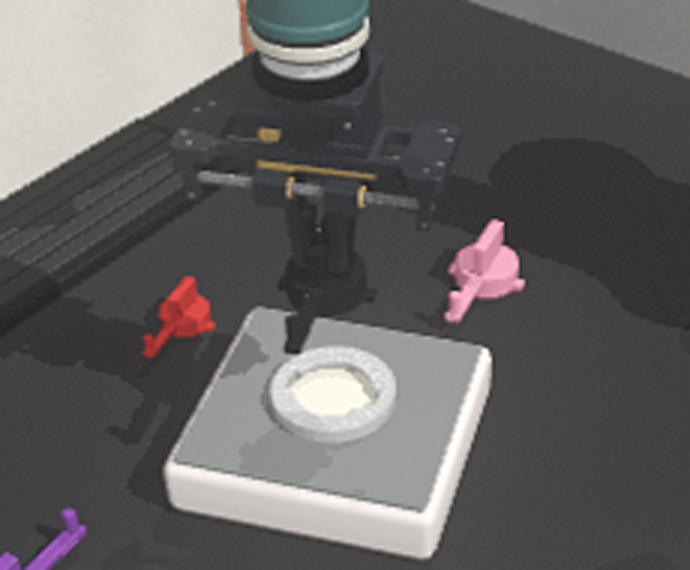

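The cap is held upright at about (325,280), above the empty collar. Now I'll carry it to the tray.

Run:
```python
from h import *
d=np.array([np.cos(np.radians(TY)),np.sin(np.radians(TY))]); P=T-.03*d
manip.move_pose(np.r_[P,.2],ori(TY))
manip.move_linear(np.r_[P,.06],rate=.12)
manip.move_linear(np.r_[P,.038],rate=.03); manip.dwell(.3)
f0=manip.state()["contact_force"][2]
z=.037
while z>.030:
    manip.move_linear(np.r_[P,z],rate=.02);manip.dwell(.1)
    s=manip.state();f=s["contact_force"][2]-f0;print(z,f.round(1),s["tool_pos"][2].round(4))
    if f>5: break
    z-=.001
manip.set_gripper(.03);manip.dwell(.2)
manip.move_linear(np.r_[P,.2],rate=.12)
manip.move_pose(np.r_[C,.3],ori(TY))
print(manip.state()["clock"],manip.state()["contact_force"])
c=cams.capture("top");cv2.imwrite("pics/t3.png",cv2.resize(c["image"][60:260,90:350],None,fx=3,fy=3,interpolation=2))
W=cloud(c);Z=W[...,2];tw=np.zeros(Z.shape,bool);tw[145:235,112:187]=1
p=W[tw&(Z>.02)&(Z<.035)];A=np.c_[p[:,:2]-p[:,:2].mean(0),np.ones(len(p))];print(len(p),p[:,2].mean(),np.linalg.lstsq(A,p[:,2],rcond=None)[0])
b=W[tw&(Z>.051)];print(len(b),np.median(b,0),P)
```

```text
0.037 -0.9 0.0369
0.036 -0.9 0.036
0.034999999999999996 -0.4 0.035
0.033999999999999996 -0.4 0.034
0.032999999999999995 -0.1 0.033
0.031999999999999994 6.7 0.0327
21.2 [ 0.50720355 -0.31673016  0.55140427]
608 0.025014371599692876 [-0.00563462  0.00640934  0.02501437]
113 [0.51676449 0.21068791 0.05693575] [0.51433396 0.21130461]
```

View pics/t3.png

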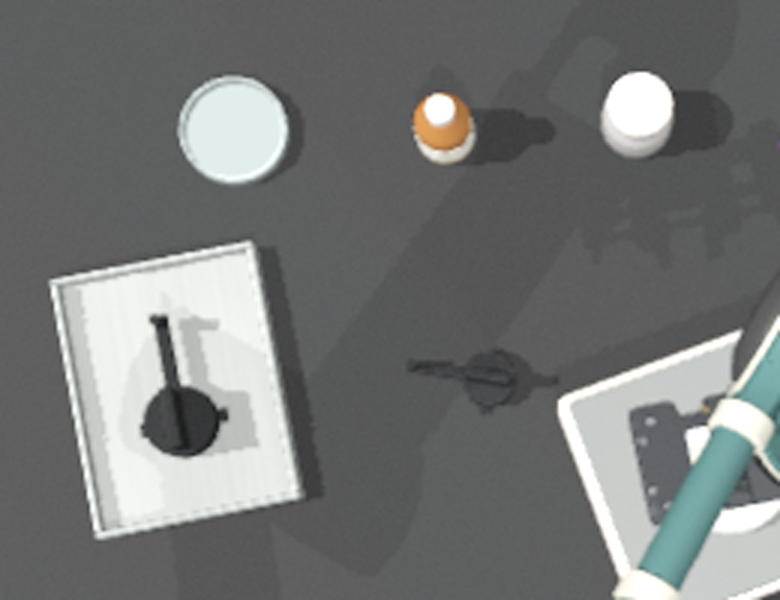

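The cap lies flat in the tray with its disc at (182,420) and its post at (158,320), both well inside the walls. The bottle, jar and dish haven't moved, so I'm handing in the job.

```bash
python3 -c "
from h import *
print(order.close_job())"
```

```text
the job is handed in; nothing more can be done
None
```

I turned the cap to its open stop, lifted it out, set it flat in the tray with its grip bar up and let go, then handed in the job at about 21 s; no verdict was returned.

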